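# Screw a fresh filter cartridge into its deep well

### The job

Fit the fresh filter cartridge (orange cap) from the rack into the empty well of the water purifier's filter manifold: lower it in, start its thread by feel at the foot of the well without forcing or cross-threading it, and screw it clockwise fully home, finger-tight, so that its flange sits flat on the rim all round. Push only lightly until the thread has taken, do not overtighten, leave it free-standing, and leave everything else where it is.

Things in the scene. Friction and masses are not known exactly. Their poses are not given: they have to be found in the camera images.
- cartridge: The fresh cartridge, about 0.15 kg, hanging upright by its flange in a pocket of the rack. Origin: centre of the underside of its orange flange (46 mm across, 4 mm thick), on the axis; z up the axis. White body 32 mm across down to 56 mm below. Right-hand three-start thread, lead 30 mm a turn: clockwise seen from above takes it down. It is home when the flange lies on the well's rim.
- cap_grip (a point): Upper part of the cartridge's ribbed round orange cap (38 mm across, 28 mm tall, on top of the flange), on the axis 26 mm above the cartridge's origin. A TCP here keeps the fingertips 3 mm off the flange; hold from above, anywhere round. Held with 10 to 20 N the cap slips in the fingers before the thread is overtightened; a much harder grip can overtighten it.
- nose (a point): Tip of the cartridge's nose, 96 mm below its origin: a taper 10 mm long from 10 to 20 mm across, then 20 mm across up to the body. The nose carries three thread lugs 120 degrees apart, each 36 degrees long, 4 mm thick and 28 mm across over all, their undersides 19 mm above the tip.
- well_rim (a point): Centre of the mouth of the empty well, at its flat rim about 130 mm above the bench; the cartridge's origin lies here when home. The well is a straight hole 37 mm across. The fitted neighbours' caps rise 32 mm above the rim, so carry the nose above them.
- seat (a point): Centre of the top of the threaded seat, 58 mm below well_rim; 22 mm across inside its three ridges, which centre the nose. Where the ridges begin cannot be seen, so the lugs first rest with the flange anywhere from 9 to 20 mm above the rim. Touch down at 10 mm/s or slower and push 7 to 8 N; over 20 N before the thread has taken counts as cross-threading.
- well: The empty filter station, a white upright tube (49 mm outside, 115 mm tall, blue bands) on an 85 mm square foot, fixed on the manifold. Origin: centre of the foot's underside, 115 mm below well_rim on the axis; z up. In its seat: turned anticlockwise under the push the cartridge climbs the ridges, then drops off their ends by some 9 mm (less if caught on an end).
- valve_top (a point): Top of the spring check valve, 77 mm below well_rim: it pushes the nose up with 3 N where the thread begins, 6 N at home. After the drop, clockwise with the push kept up the thread takes, the flange lands after some 125 degrees, and 25 more take up 2 mm of play; let go before that, it rises again. Pushed too little, the lugs jam on the ridge ends.
- stage_one: A like station with its cartridge fitted (blue cap), fixed. Origin as for the empty one; its cap's top is 147 mm above it, 32 mm above the rim. The three stations stand in line, 115 mm apart, in any order.
- stage_two: The other fitted station (blue cap), fixed; as stage_one.
- rack: White fixed rack, 70 x 170 mm, 112 mm tall, with two square pockets 90 mm apart along its y axis, on whose rims the flanges rest. Origin: centre of its underside. Either pocket may hold the fresh cartridge.
- used: The used cartridge (grey cap, brown body) in the other pocket, same shape and origin as the fresh one. Leave it.
- beaker: Glass beaker, 68 mm across, 90 mm tall; origin under its centre. Bystander.
- reagent: Amber bottle with blue cap, 76 mm across, 150 mm tall; origin under its centre. Bystander.
- wash_bottle: White wash bottle with red cap and spout, 66 mm across, 200 mm tall; origin under its centre. Bystander.
- dish: Small steel dish, 60 mm across, 22 mm tall; origin under its centre. Bystander.
- seal: Black rubber sealing ring, 48 mm across, 5 mm thick, flat on the bench; origin under its centre. Bystander.
- screwdriver: Screwdriver with red handle lying on the bench; origin under it. Bystander.
There are look-alikes about, which are no part of the job. Leave any purple look-alike of the cartridge alone.

How it is judged:
By the outcome, as a careful person would: the job done as asked, in the order asked, and still so for the second after the job is handed in, with the robot touching nothing.
It also fails if it takes over 64 s, if anything falls off the work surface, if the arm or the gripper's body presses on something with over 40 N, if the wrist force passes 120 N, or if a joint passes its speed limit or range.

### The arm

A 6-joint arm with a two-finger parallel gripper is mounted at the origin on the work surface. World frame = base frame: x ahead of the robot, y to its left, z up, the work surface at z = 0. Lengths are in m, angles in rad, forces in N, time in s.
With the tool pointing down it reaches from about 0.425 to 0.95 m from the base axis. Payload 3.5 kg.
Tool frame: the origin (TCP) lies between the finger pads, 19 mm behind the fingertips; this is the grasp point; z points along the fingers, y is the line along which they close (so a half turn about z gives the same grasp; the last joint's range is limited). The gripper opens to 85 mm and grips with 20 to 120 N. Pads are 22 mm wide; open, the fingers measure 114 mm over their backs; the gripper's body (76 mm by 85 mm) begins 54 mm behind the grasp point. The pads swing forward as they close: fully open they stand 13 mm farther back than shut.
Start: joints at [-1.251, 0.286, 1.577, -0, 1.279, -0.15], TCP at [0.306, -0.602, 0.25] pointing down, gripper open.
Joint ranges: [-2.77, 2.77], [-0.9, 2.22], [0.21, 2.48], [-1.53, 4.67], [0.24, 2.81], [-2.84, 2.84]. Speed limits (rad/s): [2.79, 2.79, 3.14, 3.14, 3.14, 3.14].

### API

Orientations are given as a unit quaternion [x, y, z, w].
In Python, from plant import ctrl gives the robot as it stands. The module is installed in compiled form; this text tells all that it offers.
- The arm moves only by the tool send_rows, never from a script. Its argument "rows" is text: rows parted by semicolons, each of 7 numbers parted by spaces: the turn, a rotation vector about the tool's x, y, z in a scale on which 1.0 is 2 pi rad, then the shift along the tool's x, y, z in normalised numbers (1 is 1000 mm), then the opening, from -1 (shut) to 1 (fully open). A call has 1 to 8 rows; each row is the pose to reach, as a shift and turn from the pose commanded when the call began, along the tool's axes at that moment; what a row does not reach only later rows make up. A row lasts 1/8 s, in which the tool goes at most 62.5 mm and 10.7 degrees, less where a joint would pass 70% of its speed; a pose out of reach is approached as far as the arm can. Shift and turn numbers lie between -1 and 1, and a call with a number outside is refused. A call with a gripper value outside its range is refused whole. The fingers move at their own pace and stop on an object; "grip_force" is the grip in N (left out, the last holds). Time passes only in rows, so rows that repeat a pose let the fingers close. It gives the time, the measured TCP pose, the force, the opening and the grip force at its end, in the units of the state.
- ctrl.get_state(): the state, without advancing time (a new reading comes with each control period).
- ctrl.read_camera(name): name is "scene" or "top" or "wrist"; returns a dict with "color" (420x560x3 uint8, red, green, blue), "fx", "fy", "cx", "cy" (pixels), "extrinsics" (4x4, takes a point from world to camera coordinates). Camera axes: x right, y down, z forward; pixel columns grow to the right and rows downward; lengths in m; the calibration is good to about 2 mm. A picture is of the moment at which its call begins. There is no depth.
- ctrl.sign_off(): hands the job in; it is judged then, once.
Trained networks look in a picture, given as the dict that the camera call returned (one of the last four; its "shot" number tells which), for a name from the list of things; names that differ only in an ending like _2 or _b are one class to them, and where a whole thing is asked for, a point or a joint stands for the part that bears it (a point fixed in the world has none). Each returns a list of dicts, best first, with "p" (0 to 1); they miss things now and then, are a little off and sometimes report something else, mostly with a low value. They report only what shows in the picture. A call takes as long as a camera call. They do not tell look-alikes from the thing itself.
- ctrl.look_for(picture, target): "position" ([x, y, z] in m, in the coordinates of the camera as it stood for that picture, good to about 4 mm: the middle of the surface that is visible of it).
The state is a dict: "time": time; "qpos": joint angles; "dq": joint speeds; "joint_efforts": joint torques, N m; "eef_pos": TCP position; "tcp_rot": TCP orientation; "contact_force": force on the tool from outside, world axes, zero at the start; "wrist_torque": the same for the moment, N m; "opening": opening from 0.0 (shut) to 1.0 (fully open); "finger_force": force on a finger pad.
Only numpy, scipy, OpenCV 4.12 (cv2) and the standard library are available. Lean on these libraries where they do the work, as an engineer would, in place of code of your own. Each camera call takes 0.05 s, during which the arm holds its last target. There are 200 camera calls.

## Working session

There is one attempt and no reset: what is moved stays moved. The work goes in short steps, Python scripts to look and compute and a tool call to move; the robot and the scene stay as the last step left them, time stands still between calls to the robot, and variables do not carry over. Pictures are saved under pics/ and viewed, at most 10 in all, crops included, and the job is handed in when it is done.

Besides the shell and the picture viewer there is one more tool, called after "Call:" by a JSON object that holds its "method" and its "body". send_rows: Moves the arm, as the interface text tells. Its arguments: {"type":"object","properties":{"rows":{"type":"string"},"grip_force":{"type":"number"}},"required":["rows"]}

```bash
mkdir -p pics; cat > h.py <<'E'
import numpy as np, cv2
from plant import ctrl
def cam(n,save=None):
    p=ctrl.read_camera(n)
    if save: cv2.imwrite('pics/'+save,p['color'][:,:,::-1])
    return p
def w(p,pos):
    E=np.array(p['extrinsics']); return E[:3,:3].T@(np.array(pos)-E[:3,3])
def px(p,X):
    E=np.array(p['extrinsics']); c=E[:3,:3]@np.array(X)+E[:3,3]
    return np.round([p['fx']*c[0]/c[2]+p['cx'],p['fy']*c[1]/c[2]+p['cy']],1)
def P(p):
    E=np.array(p['extrinsics']); K=np.array([[p['fx'],0,p['cx']],[0,p['fy'],p['cy']],[0,0,1]]); return K@E[:3]
def tri(ps,uvs):
    A=[]
    for p,(u,v) in zip(ps,uvs):
        M=P(p); A+=[u*M[2]-M[0],v*M[2]-M[1]]
    A=np.array(A); return np.linalg.lstsq(A[:,:3],-A[:,3],rcond=None)[0]
def onz(p,uv,z):
    E=np.array(p['extrinsics']); R=E[:3,:3]; c=-R.T@E[:3,3]
    d=R.T@np.array([(uv[0]-p['cx'])/p['fx'],(uv[1]-p['cy'])/p['fy'],1]); return c+d*(z-c[2])/d[2]
E
python3 - <<'E'
from h import *
s=cam('scene','s.png');t=cam('top','t.png')
cv2.imwrite('pics/st.png',cv2.resize(np.hstack([s['color'],t['color']])[:,:,::-1],(800,300)))
for n in ['cartridge','cap_grip','well_rim','well','stage_one','used','rack']:
    for nm,p in (('s',s),('t',t)):
        for r in ctrl.look_for(p,n)[:4]:
            X=w(p,r['position']); print(n,nm,round(r['p'],2),X.round(3),px(p,X))
st=ctrl.get_state();print(st['eef_pos'],st['tcp_rot'],st['time'])
for p in(s,t):print((-np.array(p['extrinsics'])[:3,:3].T@np.array(p['extrinsics'])[:3,3]).round(3),p['fx'])
E
```

```text
cartridge s 0.69 [0.382 0.231 0.1  ] [271.2 142.6]
cartridge t 0.82 [0.479 0.272 0.143] [170.  235.5]
cartridge t 0.75 [0.372 0.24  0.129] [183.  283.9]
cap_grip s 0.83 [0.381 0.235 0.097] [271.7 142.3]
cap_grip s 0.61 [0.486 0.261 0.138] [301.5 143.9]
cap_grip s 0.23 [0.762 0.066 0.123] [339.8 231.5]
cap_grip t 0.87 [0.476 0.271 0.147] [170.  236.6]
cap_grip t 0.57 [0.369 0.242 0.133] [181.7 285.4]
cap_grip t 0.37 [ 0.527 -0.009  0.026] [293.1 223.5]
well_rim s 0.65 [ 0.552 -0.031  0.047] [263.9 230.1]
well_rim s 0.58 [0.486 0.26  0.138] [301.5 143.9]
well_rim t 0.62 [ 0.526 -0.009  0.026] [293.1 223.8]
well s 0.62 [ 0.548 -0.03   0.048] [263.1 229. ]
well t 0.76 [ 0.529 -0.008  0.032] [292.7 222.2]
stage_one s 0.63 [ 0.585 -0.256  0.047] [225.6 290. ]
stage_one s 0.33 [0.504 0.173 0.141] [290.4 163. ]
stage_one t 0.65 [ 0.557 -0.224  0.044] [379.6 211.2]
used s 0.67 [0.503 0.173 0.138] [290.  163.3]
used s 0.52 [ 0.382 -0.37   0.054] [147.6 279.3]
used s 0.43 [0.487 0.263 0.135] [302.2 144. ]
used t 0.64 [0.493 0.181 0.145] [210.4 229.5]
used t 0.55 [0.473 0.233 0.027] [196.4 243.5]
rack t 0.96 [0.474 0.23  0.028] [197.4 243.1]
rack t 0.6 [0.477 0.272 0.141] [170.5 236.3]
rack t 0.59 [0.495 0.186 0.145] [208.5 228.8]
[ 0.30558724 -0.601862    0.25006183] [ 9.72541522e-01  2.32729428e-01 -5.02698666e-06  2.94961967e-05] 0.8
[ 1.026 -0.583  1.332] 469.1845799770813
[0.36  0.033 1.144] 447.63023806562677
```

View pics/t.png

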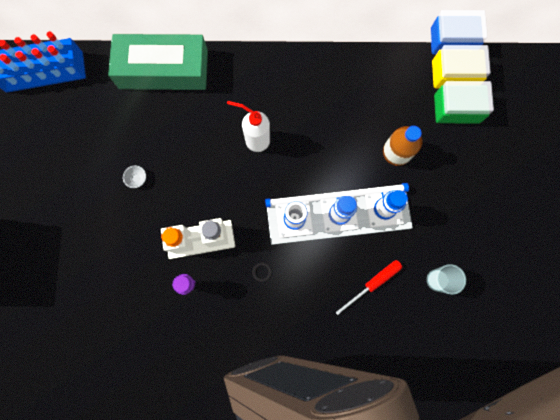

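View pics/s.png

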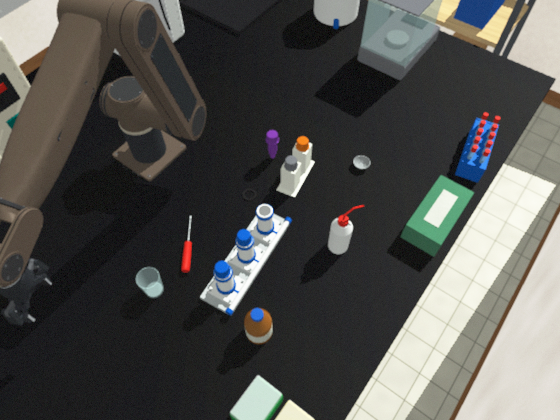

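The top picture shows three candidates:
- Orange cap at (172,237), in the left rack pocket. This one is the fresh cartridge.
- Grey cap at (210,230), the used cartridge in the other pocket.
- Purple cap at (183,284), a look-alike standing outside the rack.

The empty well is at (295,214), at the end of the row. Next I'll move the wrist camera over and confirm in a crop.

Units first: shifts go in shares of 1000 mm and turns go in shares of 2 pi rad. So 378 mm / 1000 = 0.378, 331 mm / 1000 = 0.331, -40 degrees / 360 = -0.1111.

Call:
{"method": "send_rows", "body": {"rows": "0 0 -0.0139 0.047 -0.039 -0.006 1;0 0 -0.0278 0.094 -0.079 -0.012 1;0 0 -0.0417 0.142 -0.118 -0.019 1;0 0 -0.0556 0.189 -0.157 -0.025 1;0 0 -0.0694 0.236 -0.197 -0.031 1;0 0 -0.0833 0.283 -0.236 -0.037 1;0 0 -0.0972 0.331 -0.276 -0.044 1;0 0 -0.1111 0.378 -0.315 -0.05 1"}}

```text
time: 1.8
eef_pos: [0.5006, -0.148, 0.3008]
tcp_rot: [0.834, 0.552, 0.0, 0.001]
contact_force: [0.8, 0.3, -0.5]
opening: 0.999
finger_force: 0.0
```

```bash
python3 - <<'E'
from h import *
from scipy.spatial.transform import Rotation as R
st=ctrl.get_state();print(st['time'],st['eef_pos'],st['qpos'])
Rm=R.from_quat(st['tcp_rot']).as_matrix();print(Rm.round(3))
p=cam('wrist');E=np.array(p['extrinsics']);c=-E[:3,:3].T@E[:3,3]
print('cam in tool',Rm.T@(c-st['eef_pos']),'axis',Rm.T@E[2,:3],p['fx'],p['cx'],p['cy'])
for r in ctrl.look_for(p,'well_rim')[:3]: X=w(p,r['position']);print(r['p'],X,px(p,X))
E
```

```text
1.8 [ 0.50056782 -0.14795127  0.30076401] [-4.81933324e-01 -9.28428876e-02  1.89265087e+00  4.48546401e-05
  1.34038871e+00 -8.17466084e-02]
[[ 0.39   0.921  0.001]
 [ 0.921 -0.39  -0.001]
 [-0.     0.001 -1.   ]]
cam in tool [ 0.06710811 -0.00016402 -0.12358955] axis [-0.26717776  0.001058    0.96364668] 291.73653166960725 277.3506144536759 207.775132494464
0.79 [ 0.54152383 -0.01795471  0.06647728] [265.3  63.3]
```

```bash
cat >> h.py <<'E'
import pickle
def snap(tag):
    p=cam('wrist','w%s.png'%tag); pickle.dump(p,open('w%s.pkl'%tag,'wb')); return p
def seen(p,names):
    for n in names:
        for r in ctrl.look_for(p,n)[:3]:
            X=w(p,r['position']); print(n,round(r['p'],2),X.round(4),px(p,X))
E
python3 -c "
from h import *
p=snap('A');seen(p,['well_rim','well'])"
```

```text
well_rim 0.85 [ 0.5421 -0.0202  0.0645] [267.1  68.9]
well 0.84 [ 0.5345 -0.0159  0.0687] [259.3  67.1]
```

Converted, 112 mm / 1000 = 0.112, 84 mm / 1000 = 0.084, -20 degrees / 360 = -0.0556.

Call:
{"method": "send_rows", "body": {"rows": "0 0 -0.0139 0.028 -0.013 0 1;0 0 -0.0278 0.056 -0.027 0 1;0 0 -0.0417 0.084 -0.04 0 1;0 0 -0.0556 0.112 -0.053 0 1;0 0 -0.0556 0.112 -0.053 0 1"}}

```text
time: 2.68
eef_pos: [0.4949, -0.0264, 0.2998]
tcp_rot: [0.726, 0.688, -0.0, -0.0]
contact_force: [-0.1, -0.0, 0.1]
opening: 1.0
finger_force: 0.0
```

```bash
python3 -c "
from h import *
p=snap('B');seen(p,['well_rim','cap_grip'])"
```

```text
well_rim 0.97 [ 0.5384 -0.008   0.0528] [310.9 164.8]
```

Converted, 112 mm / 1000 = 0.112, 84 mm / 1000 = 0.084, -13 degrees / 360 = -0.0361.

Call:
{"method": "send_rows", "body": {"rows": "0 0 -0.0111 0.028 0.004 0 1;0 0 -0.0222 0.056 0.009 0 1;0 0 -0.0333 0.084 0.013 0 1;0 0 -0.0361 0.112 0.017 0 1;0 0 -0.0361 0.112 0.017 0 1"}}

```text
time: 3.45
eef_pos: [0.5186, 0.0847, 0.2998]
tcp_rot: [0.643, 0.766, -0.0, -0.0]
contact_force: [0.2, -0.3, 0.8]
opening: 1.0
finger_force: 0.0
```

```bash
python3 -c "
from h import *
p=snap('C');seen(p,['cap_grip','cartridge','rack','used'])
st=ctrl.get_state();print(st['eef_pos'],st['tcp_rot'],st['qpos'],st['time'])
I=[pickle.load(open('w%s.pkl'%t,'rb'))['color'][:,:,::-1] for t in 'ABC']
o=np.zeros((600,800,3),np.uint8)
for k,i in enumerate(I): o[(k//2)*300:(k//2)*300+300,(k%2)*400:(k%2)*400+400]=cv2.resize(i,(400,300))
cv2.imwrite('pics/abc.png',o)"
```

```text
cap_grip 0.78 [0.4863 0.2502 0.1167] [274.   12.3]
cap_grip 0.74 [0.3842 0.229  0.1013] [167.1  22.2]
cartridge 0.66 [0.384  0.233  0.1065] [165.1  15.6]
cartridge 0.56 [0.4814 0.248  0.1154] [268.4  14.4]
rack 0.91 [0.4943 0.2453 0.0616] [280.9  37.5]
used 0.93 [0.4956 0.1854 0.1487] [271.5  84. ]
[0.51823231 0.08365341 0.29996775] [ 6.44100875e-01  7.64940540e-01 -1.66677600e-04  7.34507808e-05] [-3.32178149e-02 -8.44817879e-02  1.88632337e+00 -3.62446014e-04
  1.33984176e+00 -2.04236565e-01] 3.7
```

View pics/abc.png

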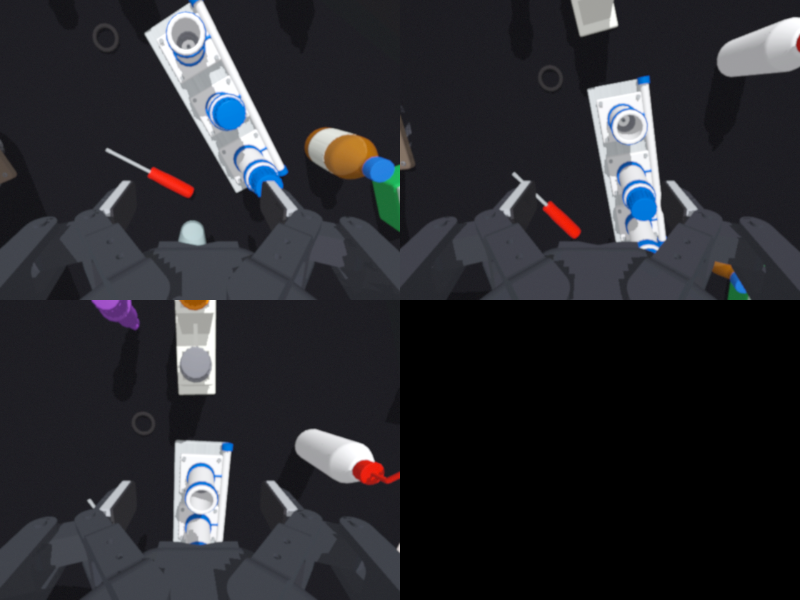

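Converted, 45 mm / 1000 = 0.045, 22 mm / 1000 = 0.022.

Call:
{"method": "send_rows", "body": {"rows": "0 0 0 0.022 -0.003 0 1;0 0 0 0.045 -0.006 0 1;0 0 0 0.045 -0.006 0 1;0 0 0 0.045 -0.006 0 1"}}

```text
time: 4.2
eef_pos: [0.5047, 0.1274, 0.3001]
tcp_rot: [0.644, 0.765, -0.0, 0.0]
contact_force: [0.7, -0.8, 0.0]
opening: 0.999
finger_force: 0.0
```

```bash
python3 -c "
from h import *
p=snap('D');seen(p,['cap_grip','used','well_rim'])"
```

```text
cap_grip 0.84 [0.3799 0.2374 0.1301] [163.2  55.4]
cap_grip 0.78 [0.4818 0.2644 0.1458] [278.5  39.3]
cap_grip 0.56 [0.491  0.2454 0.0654] [283.2  79.7]
used 0.92 [0.4947 0.1865 0.1486] [277.8 134.9]
well_rim 0.81 [0.538  0.0031 0.0679] [285.8 276.4]
well_rim 0.65 [0.4929 0.1874 0.1464] [276.  133.5]
```

Converted, 85 mm / 1000 = 0.085, 40 mm / 1000 = 0.04.

Call:
{"method": "send_rows", "body": {"rows": "0 0 0 0.04 -0.005 0 1;0 0 0 0.085 -0.01 0 1;0 0 0 0.085 -0.01 0 1;0 0 0 0.085 -0.01 0 1"}}

```text
time: 4.9
eef_pos: [0.4803, 0.2097, 0.3]
tcp_rot: [0.643, 0.766, -0.0, 0.0]
contact_force: [-0.2, -0.2, -0.1]
opening: 1.002
finger_force: 0.0
```

```bash
python3 -c "
from h import *
p=snap('E');seen(p,['cap_grip','used'])
st=ctrl.get_state();print(st['eef_pos'],st['tcp_rot'],st['time'])
I=[pickle.load(open('w%s.pkl'%t,'rb'))['color'][:,:,::-1] for t in 'DEBC']
o=np.zeros((600,800,3),np.uint8)
for k,(i,(x,y)) in enumerate(zip(I,[(180,0),(180,100),(210,60),(180,180)])): o[(k//2)*300:(k//2)*300+300,(k%2)*400:(k%2)*400+400]=cv2.resize(i[y:y+150,x:x+200],(400,300),interpolation=cv2.INTER_CUBIC)
cv2.imwrite('pics/de.png',o)
for t in 'DE':
    p=pickle.load(open('w%s.pkl'%t,'rb'));h=cv2.cvtColor(p['color'],cv2.COLOR_RGB2HSV)
    m=cv2.inRange(h,(5,150,90),(22,255,255));n,l,s,c=cv2.connectedComponentsWithStats(m);print(t,[(s[i].tolist(),c[i].round(1)) for i in range(1,n) if s[i][4]>80])"
```

```text
cap_grip 0.98 [0.481  0.2708 0.144 ] [289.6 134.7]
cap_grip 0.56 [0.3836 0.2431 0.127 ] [187.6 145.1]
used 0.85 [0.4957 0.1908 0.146 ] [289.5 218.7]
[0.4804659  0.20917908 0.29995841] [ 6.43939611e-01  7.65076305e-01 -1.32522893e-04  8.37610872e-05] 5.05
D [([256, 4, 46, 62, 2188], array([278.5,  35.1]))]
E [([268, 111, 41, 44, 1397], array([288.1, 132.6]))]
```

View pics/de.png

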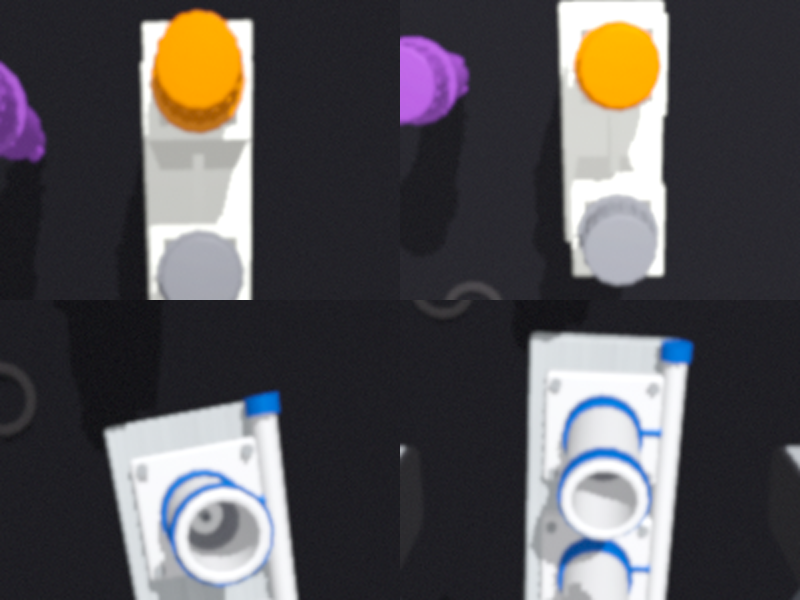

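Confirmed in the crop: the orange cap, whole-frame pixel (288,132) in picture E, hangs in the rack pocket. The grey cap is at (290,218), and the purple one stands apart beside the rack. The well's rim centre is about (320,176) in B and (282,277) in C.

```bash
python3 -c "
from h import *
L={t:pickle.load(open('w%s.pkl'%t,'rb')) for t in 'ABCDE'}
cap=tri([L['D'],L['E']],[(279,26.5),(288.5,132.5)]);rim=tri([L['B'],L['C']],[(320.5,176.5),(282,277)])
print('cap',cap,'rim',rim)
print('fixed z', onz(L['E'],(288.5,132.5),.144),onz(L['D'],(279,26.5),.144),[onz(L[t],u,.13).round(4) for t,u in (('B',(320.5,176.5)),('C',(282,277)))])
rz=.13; r=np.mean([onz(L['B'],(320.5,176.5),rz),onz(L['C'],(282,277),rz)],0); c=onz(L['E'],(288.5,132.5),.144)
a=np.linspace(0,2*np.pi,60)
o=np.zeros((600,800,3),np.uint8)
for k,(t,(x,y),X,ds) in enumerate([('D',(180,0),c,[38]),('E',(180,100),c,[38]),('B',(250,130),r,[37,49]),('C',(230,230),r,[37,49])]):
    z=2 if k<2 else 4; W,H=400//z,300//z
    i=cv2.resize(L[t]['color'][y:y+H,x:x+W,::-1],(400,300),interpolation=cv2.INTER_CUBIC)
    for d in ds:
        for b in a:
            q=(px(L[t],X+[d/2e3*np.cos(b),d/2e3*np.sin(b),0])-[x,y]+.5)*z-.5
            cv2.circle(i,tuple(int(v) for v in q.round()),1,(0,0,255) if d==38 else (0,200,0),-1)
    o[(k//2)*300:(k//2)*300+300,(k%2)*400:(k%2)*400+400]=i
cv2.imwrite('pics/ov.png',o)"
```

```text
cap [0.4800261  0.27275803 0.14940646] rim [ 0.54048683 -0.01142255  0.12304511]
fixed z [0.47962434 0.2725266  0.144     ] [0.48041303 0.27448076 0.144     ] [array([ 0.5395, -0.0102,  0.13  ]), array([ 0.5398, -0.0077,  0.13  ])]
```

View pics/ov.png

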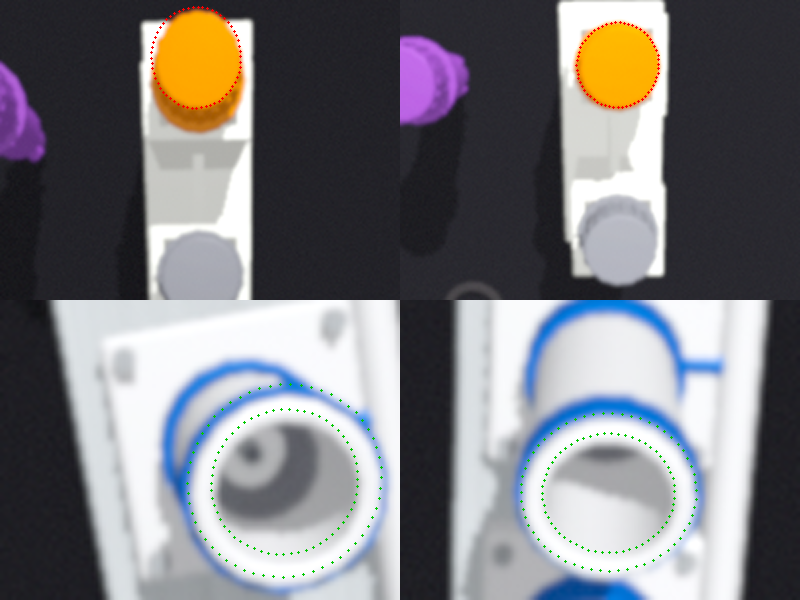

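Cap and overlay agree, with the top at about 0.144. Moving to grasp.

Converted, 162 mm / 1000 = 0.162, 155 mm / 1000 = 0.155.

Call:
{"method": "send_rows", "body": {"rows": "0 0 0 0.032 0.005 0 1;0 0 0 0.063 0.01 0.02 1;0 0 0 0.063 0.01 0.065 1;0 0 0 0.063 0.01 0.11 1;0 0 0 0.063 0.01 0.14 1;0 0 0 0.063 0.01 0.155 1;0 0 0 0.063 0.01 0.162 1;0 0 0 0.063 0.01 0.162 1", "grip_force": 20}}

```text
time: 6.05
eef_pos: [0.4797, 0.2739, 0.1387]
tcp_rot: [0.644, 0.765, 0.0, 0.0]
contact_force: [0.6, -0.2, -0.5]
opening: 0.999
finger_force: 0.0
```

Call:
{"method": "send_rows", "body": {"rows": "0 0 0 0 0 0 -1;0 0 0 0 0 0 -1;0 0 0 0 0 0 -1;0 0 0 0 0 0 -1;0 0 0 0 0 0 -1", "grip_force": 20}}

```text
time: 6.68
eef_pos: [0.4795, 0.2742, 0.139]
tcp_rot: [0.643, 0.766, 0.001, 0.0]
contact_force: [-0.1, 0.2, 4.3]
opening: 0.438
finger_force: 20.9
```

Converted, -172 mm / 1000 = -0.172, -140 mm / 1000 = -0.14.

Call:
{"method": "send_rows", "body": {"rows": "0 0 0 0 0 -0.01 -1;0 0 0 0 0 -0.035 -1;0 0 0 0 0 -0.07 -1;0 0 0 0 0 -0.105 -1;0 0 0 0 0 -0.14 -1;0 0 0 0 0 -0.172 -1;0 0 0 0 0 -0.172 -1"}}

```text
time: 7.55
eef_pos: [0.48, 0.2743, 0.3128]
tcp_rot: [0.643, 0.766, 0.002, 0.001]
contact_force: [0.4, -0.7, -1.6]
opening: 0.44
finger_force: 21.2
```

Converted, -356 mm / 1000 = -0.356, -340 mm / 1000 = -0.34.

Call:
{"method": "send_rows", "body": {"rows": "0 0 0 -0.03 0.001 0 -1;0 0 0 -0.08 0.003 0 -1;0 0 0 -0.135 0.004 0 -1;0 0 0 -0.19 0.006 0 -1;0 0 0 -0.245 0.007 0 -1;0 0 0 -0.3 0.009 0 -1;0 0 0 -0.34 0.01 0 -1;0 0 0 -0.356 0.01 0 -1"}}

```text
time: 8.55
eef_pos: [0.5494, -0.0768, 0.307]
tcp_rot: [0.644, 0.765, -0.001, -0.002]
contact_force: [-0.0, 0.4, -1.6]
opening: 0.437
finger_force: 21.1
```

Call:
{"method": "send_rows", "body": {"rows": "0 0 0 0 0 0 -1;0 0 0 0 0 0 -1"}}

```text
time: 8.8
eef_pos: [0.5498, -0.0737, 0.3092]
tcp_rot: [0.643, 0.766, -0.0, -0.001]
contact_force: [-0.8, 0.0, -1.5]
opening: 0.435
finger_force: 21.1
```

```bash
python3 -c "
from h import *
p=snap('F');seen(p,['well_rim','nose'])
st=ctrl.get_state();print(st['eef_pos'],st['tcp_rot'],st['time'],st['qpos'])
r=np.array([.5397,-.009,.13]);print(px(p,r))
z=2;x,y=140,30
i=cv2.resize(p['color'][y:y+300,x:x+280,::-1],None,fx=2,fy=2,interpolation=cv2.INTER_CUBIC)
for d in (37,49):
  for b in np.linspace(0,6.28,60):
    q=(px(p,r+[d/2e3*np.cos(b),d/2e3*np.sin(b),0])-[x,y]+.5)*z-.5
    cv2.circle(i,tuple(int(v) for v in q.round()),1,(0,200,0),-1)
cv2.imwrite('pics/f.png',i)"
```

```text
well_rim 0.71 [ 0.5398 -0.0118  0.0264] [278.2 130.5]
nose 0.67 [ 0.549  -0.0725  0.3153] [276.7 279.3]
nose 0.55 [ 0.5361 -0.0082  0.0334] [276.  127.3]
[ 0.55008756 -0.07369569  0.31001498] [ 6.42659407e-01  7.66151990e-01  1.04878898e-04 -6.35381439e-05] 8.95 [-3.16097871e-01 -2.05175491e-02  1.80689898e+00  2.47737132e-04
  1.35525098e+00 -4.91018465e-01]
[278.9 128.8]
```

View pics/f.png

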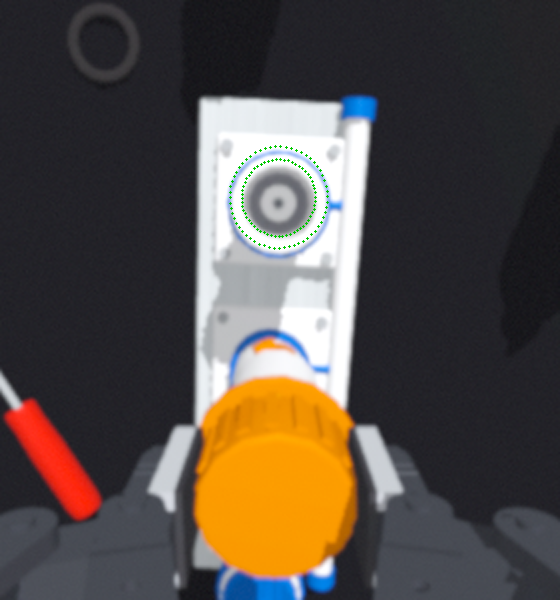

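```bash
python3 -c "
from h import *
F=snap('G');L={t:pickle.load(open('w%s.pkl'%t,'rb')) for t in 'BCFG'}
st=ctrl.get_state();print(st['eef_pos'],st['contact_force'],st['time'])
print(onz(L['F'],(279.2,132.),.13),tri([L[t] for t in 'BCF'],[(320.5,176.5),(282,277),(279.2,132)]),tri([L[t] for t in 'CF'],[(282,277),(279.2,132)]))
# ellipse fits of blue band + rim by white/blue mask
for t,c in (('F',(279,132)),('G',(279,132))):
    g=cv2.cvtColor(L[t]['color'],cv2.COLOR_RGB2GRAY)[c[1]-40:c[1]+40,c[0]-40:c[0]+40]
    g=cv2.resize(g,None,fx=4,fy=4,interpolation=cv2.INTER_CUBIC)
    k=cv2.HoughCircles(g,cv2.HOUGH_GRADIENT,1,20,param1=120,param2=25,minRadius=50,maxRadius=110)
    if k is not None:
        for q in k[0][:4]: u=np.array([(q[0]+.5)/4-.5+c[0]-40,(q[1]+.5)/4-.5+c[1]-40]);print(t,u,q[2]/4,onz(L[t],u,.13),onz(L[t],u,.072))
"
```

```text
[ 0.55014153 -0.07382983  0.310136  ] [-0.49696503 -0.86754951 -2.02428546] 9.0
[ 0.54050891 -0.01198844  0.13      ] [ 0.54061176 -0.01190513  0.12197088] [ 0.54063167 -0.01209574  0.12183327]
F [278.5 131.5] 24.575 [ 0.53973127 -0.01163153  0.13      ] [ 0.54009069 -0.01239615  0.072     ]
F [279.75 125.25] 20.975 [ 0.53990828 -0.00546579  0.13      ] [ 0.54030159 -0.00504979  0.072     ]
G [279. 131.] 24.3 [ 0.54062221 -0.01122406  0.13      ] [ 0.54113932 -0.01193005  0.072     ]
G [281.25 126.  ] 21.0 [ 0.54199275 -0.00606076  0.13      ] [ 0.54277166 -0.00578046  0.072     ]
```

Converted, 63 mm / 1000 = 0.063, 60 mm / 1000 = 0.06.

Call:
{"method": "send_rows", "body": {"rows": "0 0 0 0.02 0 0 -1;0 0 0 0.042 0.001 0 -1;0 0 0 0.06 0.001 0 -1;0 0 0 0.063 0.001 0.01 -1;0 0 0 0.063 0.001 0.03 -1;0 0 0 0.063 0.001 0.045 -1;0 0 0 0.063 0.001 0.045 -1;0 0 0 0.063 0.001 0.045 -1"}}

```text
time: 10.0
eef_pos: [0.5406, -0.0132, 0.265]
tcp_rot: [0.644, 0.765, -0.0, 0.0]
contact_force: [0.5, 0.6, -2.0]
opening: 0.435
finger_force: 21.0
```

```bash
python3 -c "
from h import *
s=snap('H');sc=cam('scene')
st=ctrl.get_state();print(st['eef_pos'],st['contact_force'],st['time'])
u,v=px(sc,[.5403,-.0117,.15]).astype(int)
a=cv2.resize(sc['color'][v-50:v+50,u-66:u+67,::-1],(400,300),interpolation=cv2.INTER_CUBIC)
b=cv2.resize(s['color'][90:300,140:420,::-1],(400,300),interpolation=cv2.INTER_CUBIC)
cv2.imwrite('pics/h.png',np.hstack([a,b]))"
```

```text
[ 0.54082895 -0.01313165  0.26584089] [-0.2361295   0.48791916 -2.10019977] 10.1
```

View pics/h.png

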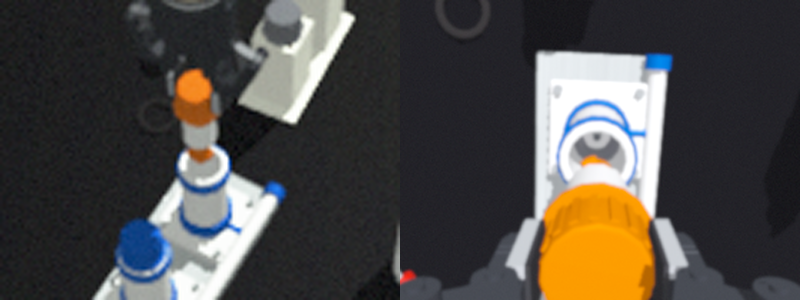

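Converted, 60 mm / 1000 = 0.06, 54 mm / 1000 = 0.054.

Call:
{"method": "send_rows", "body": {"rows": "0 0 0 0.001 0 0.008 -1;0 0 0 0.001 0 0.016 -1;0 0 0 0.001 0 0.024 -1;0 0 0 0.001 0 0.032 -1;0 0 0 0.001 0 0.04 -1;0 0 0 0.001 0 0.047 -1;0 0 0 0.001 0 0.054 -1;0 0 0 0.001 0 0.06 -1"}}

```text
time: 11.1
eef_pos: [0.5402, -0.0118, 0.2046]
tcp_rot: [0.643, 0.766, -0.0, -0.0]
contact_force: [0.3, -0.4, -2.1]
opening: 0.434
finger_force: 21.0
```

Converted, 20 mm / 1000 = 0.02, 19 mm / 1000 = 0.019.

Call:
{"method": "send_rows", "body": {"rows": "0 0 0 0 0 0.003 -1;0 0 0 0 0 0.007 -1;0 0 0 0 0 0.011 -1;0 0 0 0 0 0.015 -1;0 0 0 0 0 0.019 -1;0 0 0 0 0 0.02 -1"}}

```text
time: 11.85
eef_pos: [0.54, -0.0117, 0.1847]
tcp_rot: [0.643, 0.766, -0.0, -0.0]
contact_force: [-0.1, 0.9, -1.4]
opening: 0.435
finger_force: 21.1
```

Converted, 6 mm / 1000 = 0.006, 5 mm / 1000 = 0.005.

Call:
{"method": "send_rows", "body": {"rows": "0 0 0 0 0 0.001 -1;0 0 0 0 0 0.002 -1;0 0 0 0 0 0.003 -1;0 0 0 0 0 0.004 -1;0 0 0 0 0 0.005 -1;0 0 0 0 0 0.006 -1"}}

```text
time: 12.6
eef_pos: [0.5402, -0.0117, 0.179]
tcp_rot: [0.643, 0.766, 0.0, 0.0]
contact_force: [0.0, 0.6, -0.8]
opening: 0.435
finger_force: 21.1
```

Call:
{"method": "send_rows", "body": {"rows": "0 0 0 0 0 0.001 -1;0 0 0 0 0 0.002 -1;0 0 0 0 0 0.003 -1"}}

```text
time: 12.98
eef_pos: [0.5402, -0.0118, 0.176]
tcp_rot: [0.643, 0.766, 0.0, -0.0]
contact_force: [0.2, 0.5, -0.7]
opening: 0.432
finger_force: 21.2
```

Call:
{"method": "send_rows", "body": {"rows": "0 0 0 0 0 0.001 -1;0 0 0 0 0 0.002 -1"}}

```text
time: 13.22
eef_pos: [0.5406, -0.0119, 0.1757]
tcp_rot: [0.643, 0.766, -0.0, 0.0]
contact_force: [-3.1, 0.2, 8.1]
opening: 0.435
finger_force: 22.0
```

Converted, -0.6 mm / 1000 = -0.0006, -0.4 mm / 1000 = -0.0004, -8 degrees / 360 = -0.0222.

Call:
{"method": "send_rows", "body": {"rows": "0 0 -0.0056 0 -0.0004 -0.0002 -1;0 0 -0.0139 0 -0.0004 -0.0004 -1;0 0 -0.0222 0 -0.0004 -0.0006 -1"}}

```text
time: 13.6
eef_pos: [0.5401, -0.0119, 0.1761]
tcp_rot: [0.588, 0.809, 0.0, 0.0]
contact_force: [-1.0, 0.4, 5.2]
opening: 0.437
finger_force: 21.7
```

Converted, -0.6 mm / 1000 = -0.0006, -0.3 mm / 1000 = -0.0003, -12 degrees / 360 = -0.0333.

Call:
{"method": "send_rows", "body": {"rows": "0 0 -0.0111 0 0 0 -1;0 0 -0.0222 0 0 -0.0003 -1;0 0 -0.0333 0 0 -0.0006 -1"}}

```text
time: 13.98
eef_pos: [0.5399, -0.0119, 0.1762]
tcp_rot: [0.5, 0.866, -0.0, 0.0]
contact_force: [-0.5, 0.2, 2.1]
opening: 0.434
finger_force: 21.5
```

Converted, 0.9 mm / 1000 = 0.0009, 0.8 mm / 1000 = 0.0008, -8 degrees / 360 = -0.0222.

Call:
{"method": "send_rows", "body": {"rows": "0 0 -0.0056 0 0 0.0004 -1;0 0 -0.0139 0 0 0.0008 -1;0 0 -0.0222 0 0 0.0009 -1"}}

```text
time: 14.35
eef_pos: [0.5401, -0.0118, 0.1747]
tcp_rot: [0.438, 0.899, 0.0, 0.0]
contact_force: [-0.7, 0.8, 1.9]
opening: 0.439
finger_force: 21.4
```

Converted, 1.8 mm / 1000 = 0.0018, 1.2 mm / 1000 = 0.0012, -4 degrees / 360 = -0.0111.

Call:
{"method": "send_rows", "body": {"rows": "0 0 -0.0056 0 0 0.0006 -1;0 0 -0.0111 0 0 0.0012 -1;0 0 -0.0111 0 0 0.0018 -1"}}

```text
time: 14.72
eef_pos: [0.54, -0.0118, 0.1727]
tcp_rot: [0.407, 0.913, 0.0, 0.0]
contact_force: [0.1, 1.6, 2.7]
opening: 0.436
finger_force: 21.5
```

Converted, 4.4 mm / 1000 = 0.0044, 3.6 mm / 1000 = 0.0036.

Call:
{"method": "send_rows", "body": {"rows": "0 0 0 0 0 0.0012 -1;0 0 0 0 0 0.0024 -1;0 0 0 0 0 0.0036 -1;0 0 0 0 0 0.0044 -1"}}

```text
time: 15.22
eef_pos: [0.5401, -0.012, 0.1685]
tcp_rot: [0.407, 0.913, 0.0, 0.0]
contact_force: [-1.2, 1.3, 6.2]
opening: 0.438
finger_force: 21.8
```

Converted, 0.5 mm / 1000 = 0.0005, 0.3 mm / 1000 = 0.0003.

Call:
{"method": "send_rows", "body": {"rows": "0 0 0 0 0 0.0003 -1;0 0 0 0 0 0.0005 -1;0 0 0 0 0 0.0005 -1"}}

```text
time: 15.6
eef_pos: [0.5402, -0.012, 0.1685]
tcp_rot: [0.407, 0.913, 0.0, 0.001]
contact_force: [-1.1, 1.4, 6.1]
opening: 0.437
finger_force: 21.8
```

Converted, 0.4 mm / 1000 = 0.0004, 0.3 mm / 1000 = 0.0003, -6 degrees / 360 = -0.0167.

Call:
{"method": "send_rows", "body": {"rows": "0 0 -0.0083 0 0 0.0003 -1;0 0 -0.0167 0 0 0.0004 -1;0 0 -0.0167 0 0 0.0004 -1"}}

```text
time: 15.98
eef_pos: [0.5404, -0.0121, 0.1688]
tcp_rot: [0.359, 0.933, -0.0, 0.001]
contact_force: [-2.1, 1.3, 9.0]
opening: 0.435
finger_force: 22.0
```

Converted, 1.1 mm / 1000 = 0.0011, 0.8 mm / 1000 = 0.0008, 15 degrees / 360 = 0.0417.

Call:
{"method": "send_rows", "body": {"rows": "0 0 0.0083 0 -0.0002 0.0001 -1;0 0 0.0194 0 -0.0002 0.0004 -1;0 0 0.0306 0 -0.0002 0.0008 -1;0 0 0.0417 0 -0.0002 0.0011 -1"}}

```text
time: 16.48
eef_pos: [0.5407, -0.012, 0.1679]
tcp_rot: [0.479, 0.878, 0.001, 0.001]
contact_force: [-0.5, 2.8, 8.8]
opening: 0.437
finger_force: 22.0
```

Converted, 1.6 mm / 1000 = 0.0016, 1.2 mm / 1000 = 0.0012, 20 degrees / 360 = 0.0556.

Call:
{"method": "send_rows", "body": {"rows": "0 0 0.0139 0.0002 0.0001 0.0004 -1;0 0 0.0278 0.0002 0.0001 0.0008 -1;0 0 0.0417 0.0002 0.0001 0.0012 -1;0 0 0.0556 0.0002 0.0001 0.0016 -1"}}

```text
time: 16.98
eef_pos: [0.5408, -0.0118, 0.1663]
tcp_rot: [0.624, 0.781, 0.001, 0.001]
contact_force: [-0.0, 2.4, 8.2]
opening: 0.436
finger_force: 22.0
```

Converted, 2.5 mm / 1000 = 0.0025, 2 mm / 1000 = 0.002, 30 degrees / 360 = 0.0833.

Call:
{"method": "send_rows", "body": {"rows": "0 0 0.0167 0 0 0.0005 -1;0 0 0.0333 0 0 0.001 -1;0 0 0.05 0 0 0.0015 -1;0 0 0.0667 0 0 0.002 -1;0 0 0.0833 0 0 0.0025 -1"}}

```text
time: 17.6
eef_pos: [0.5409, -0.0119, 0.1638]
tcp_rot: [0.805, 0.593, 0.001, 0.001]
contact_force: [-0.2, 0.9, 7.8]
opening: 0.437
finger_force: 22.0
```

Converted, 3.5 mm / 1000 = 0.0035, 2.9 mm / 1000 = 0.0029, 42 degrees / 360 = 0.1167.

Call:
{"method": "send_rows", "body": {"rows": "0 0 0.0194 0 0 0.0006 -1;0 0 0.0389 0 0 0.0012 -1;0 0 0.0583 0 0 0.0018 -1;0 0 0.0778 0 0 0.0023 -1;0 0 0.0972 0 0 0.0029 -1;0 0 0.1167 0 0 0.0035 -1"}}

```text
time: 18.35
eef_pos: [0.5412, -0.0121, 0.1603]
tcp_rot: [0.964, 0.265, 0.002, 0.001]
contact_force: [0.8, 1.2, 6.7]
opening: 0.437
finger_force: 21.9
```

```bash
python3 -c "
from h import *
st=ctrl.get_state();print(st['eef_pos'],st['contact_force'],st['wrist_torque'],st['qpos'],st['time'])"
```

```text
[ 0.54118749 -0.01214887  0.16031582] [0.75996708 1.22652206 6.65685918] [ 0.20800565 -0.09331575 -0.00343941] [-2.09889182e-01  8.41659269e-02  1.98311968e+00 -1.23689086e-04
  1.06981243e+00  8.25368945e-01] 18.35
```

Converted, 3 mm / 1000 = 0.003, 2.4 mm / 1000 = 0.0024, 35 degrees / 360 = 0.0972.

Call:
{"method": "send_rows", "body": {"rows": "0 0 0.0194 0 0 0.0006 -1;0 0 0.0389 0 0 0.0012 -1;0 0 0.0583 0 0 0.0018 -1;0 0 0.0778 0 0 0.0024 -1;0 0 0.0972 0 0 0.003 -1"}}

```text
time: 18.98
eef_pos: [0.5412, -0.0126, 0.1574]
tcp_rot: [0.999, -0.037, 0.002, 0.001]
contact_force: [0.6, 0.1, 6.7]
opening: 0.434
finger_force: 21.9
```

```bash
python3 -c "
from h import *
st=ctrl.get_state();print(st['eef_pos'],st['contact_force'],st['wrist_torque'],st['qpos'][5],st['time'])"
```

```text
[ 0.54119463 -0.01258089  0.15735804] [0.5582744  0.05967775 6.71714504] [-0.10641127 -0.08931802  0.00432839] 1.4362573932309948 18.975
```

Converted, 1.5 mm / 1000 = 0.0015, 1 mm / 1000 = 0.001, 18 degrees / 360 = 0.05.

Call:
{"method": "send_rows", "body": {"rows": "0 0 0.0167 0 0 0.0005 -1;0 0 0.0333 0 0 0.001 -1;0 0 0.05 0 0 0.0015 -1"}}

```text
time: 19.35
eef_pos: [0.5416, -0.0129, 0.1569]
tcp_rot: [0.981, -0.193, 0.003, 0.001]
contact_force: [-1.3, -1.0, 11.9]
opening: 0.433
finger_force: 22.3
```

```bash
python3 -c "
from h import *
st=ctrl.get_state();print(st['eef_pos'],st['contact_force'],st['wrist_torque'],st['qpos'][5],st['time'])"
```

```text
[ 0.54161479 -0.0128759   0.15692091] [-1.28115548 -0.97862299 11.89928374] [-0.0057774  0.1579572  0.3468715] 1.7491160033363051 19.35
```

Converted, -0.3 mm / 1000 = -0.0003, -0.2 mm / 1000 = -0.0002, 15 degrees / 360 = 0.0417.

Call:
{"method": "send_rows", "body": {"rows": "0 0 0.0139 0 0 -0.0002 -1;0 0 0.0278 0 0 -0.0003 -1;0 0 0.0417 0 0 -0.0003 -1"}}

```text
time: 19.73
eef_pos: [0.5412, -0.013, 0.1562]
tcp_rot: [0.948, -0.318, 0.003, 0.001]
contact_force: [3.2, -3.1, 7.1]
opening: 0.438
finger_force: 22.5
```

```bash
python3 -c "
from h import *
st=ctrl.get_state();print(st['eef_pos'],st['contact_force'],st['wrist_torque'],st['qpos'][5],st['time'])"
```

```text
[ 0.54124061 -0.01302419  0.15623447] [ 3.15212896 -3.10292718  7.14225376] [-0.50179788 -0.37054863  0.40752011] 2.009415739029391 19.725
```

Converted, -0.2 mm / 1000 = -0.0002, 15 degrees / 360 = 0.0417.

Call:
{"method": "send_rows", "body": {"rows": "0 0 0.0139 -0.0002 -0.0002 0 -1;0 0 0.0278 -0.0002 -0.0002 0 -1;0 0 0.0417 -0.0002 -0.0002 0 -1"}}

```text
time: 20.1
eef_pos: [0.5407, -0.013, 0.1555]
tcp_rot: [0.898, -0.439, 0.002, 0.001]
contact_force: [2.6, -5.3, 5.3]
opening: 0.437
finger_force: 22.8
```

```bash
python3 -c "
from h import *
st=ctrl.get_state();print(st['eef_pos'],st['contact_force'],st['wrist_torque'],st['qpos'][5],st['time'])
s=cam('scene');t=snap('I')
u,v=px(s,[.5403,-.0117,.14]).astype(int)
a=cv2.resize(s['color'][v-38:v+37,u-50:u+50,::-1],(400,300),interpolation=cv2.INTER_CUBIC)
b=cv2.resize(t['color'][150:350,140:407,::-1],(400,300),interpolation=cv2.INTER_CUBIC)
cv2.imwrite('pics/i.png',np.hstack([a,b]))"
```

```text
[ 0.54071739 -0.01296154  0.15552341] [ 2.61534018 -5.26778359  5.3216436 ] [-0.83732636 -0.28865365  0.38918392] 2.271742130873965 20.1
```

View pics/i.png

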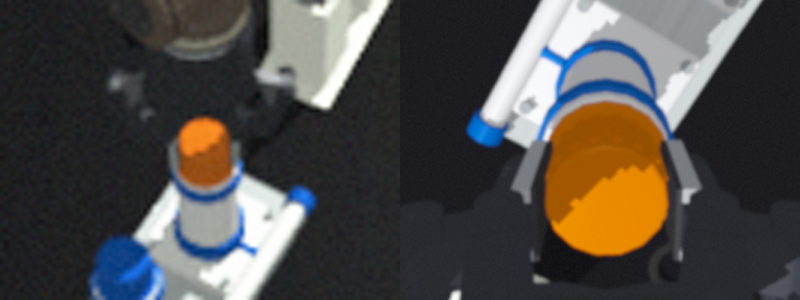

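Converted, 0.6 mm / 1000 = 0.0006, 0.4 mm / 1000 = 0.0004, 15 degrees / 360 = 0.0417.

Call:
{"method": "send_rows", "body": {"rows": "0 0 0.0139 0.0006 0.0001 0.0002 -1;0 0 0.0278 0.0006 0.0001 0.0004 -1;0 0 0.0417 0.0006 0.0001 0.0004 -1"}}

```text
time: 20.58
eef_pos: [0.5404, -0.0131, 0.1549]
tcp_rot: [0.833, -0.553, 0.001, 0.001]
contact_force: [-1.1, -0.9, 6.0]
opening: 0.438
finger_force: 23.3
```

```bash
python3 -c "
from h import *
st=ctrl.get_state();print(st['eef_pos'],st['contact_force'],st['wrist_torque'],st['qpos'][5],st['time'])
p=snap('J')"
```

```text
[ 0.54043913 -0.01307781  0.15488251] [-1.10283037 -0.94992732  6.01120687] [-0.36943279  0.06080262  0.38592217] 2.5326624544690834 20.575
```

Torque has sat at about 0.39 N m for the last 45°, so the cap is slipping in the fingers. I'll release it, back off and check that it stays home.

Converted, -70 mm / 1000 = -0.07, -50 mm / 1000 = -0.05, 40 degrees / 360 = 0.1111.

Call:
{"method": "send_rows", "body": {"rows": "0 0 0 0 0 0 0.5;0 0 0 0 0 0 0.5;0 0 0 0 0 0 0.5;0 0 0 0 0 -0.02 0.5;0 0 0 0 0 -0.05 0.5;0 0 0.1111 0 0 -0.07 0.5;0 0 0.0278 0 0 -0.07 0.5;0 0 0.0278 0 0 -0.07 0.5"}}

```text
time: 21.62
eef_pos: [0.5392, -0.0119, 0.2226]
tcp_rot: [0.783, -0.622, -0.001, 0.0]
contact_force: [-0.0, 0.8, -0.5]
opening: 0.752
finger_force: 0.0
```

```bash
python3 -c "
from h import *
p=snap('K');st=ctrl.get_state();print(st['eef_pos'],st['opening'],st['contact_force'],st['qpos'][5],st['time'])
s=cam('scene','sK.png');S=np.array([.5404,-.0120,.0])
z=6;u,v=px(s,S+[0,0,.14]).astype(int);x,y=u-33,v-50
i=cv2.resize(s['color'][y:y+100,x:x+66,::-1],None,fx=z,fy=z,interpolation=cv2.INTER_CUBIC)
for d,h in ((49,.130),(46,.134),(38,.162)):
  for b in np.linspace(0,6.28,70):
    q=(px(s,S+[d/2e3*np.cos(b),d/2e3*np.sin(b),h])-[x,y]+.5)*z-.5
    cv2.circle(i,tuple(int(e) for e in q.round()),1,(0,220,0),-1)
x,y=130,100
j=cv2.resize(p['color'][y:y+300,x:x+200,::-1],(400,600),interpolation=cv2.INTER_CUBIC)
k=j.copy()
for d,h in ((49,.130),(46,.134),(38,.162)):
  for b in np.linspace(0,6.28,70):
    q=(px(p,S+[d/2e3*np.cos(b),d/2e3*np.sin(b),h])-[x,y]+.5)*2-.5
    cv2.circle(j,tuple(int(e) for e in q.round()),1,(0,220,0),-1)
cv2.imwrite('pics/k.png',np.hstack([i,j]))"
```

```text
[ 0.53906005 -0.01186707  0.22226949] 0.7486819208618276 [ 0.12404744  0.13890406 -0.68742322] 2.7037570726673623 21.675
```

View pics/k.png

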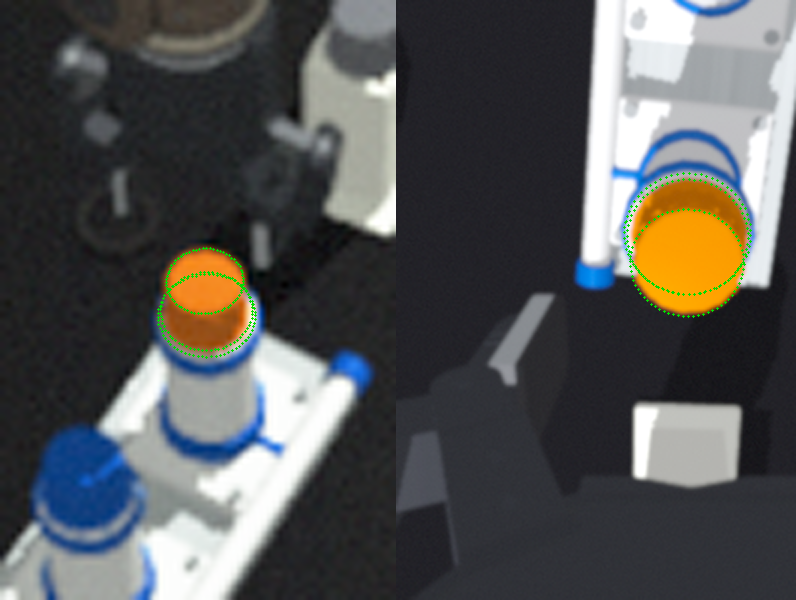

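It matches the home height, but a 1–2 mm rise would be hard to see. I'll check by feel: regrip at 20 N with the wrist turned back, then turn clockwise lightly. The torque should come at once if it is home.

Converted, 64 mm / 1000 = 0.064, 55 mm / 1000 = 0.055, -80 degrees / 360 = -0.2222.

Call:
{"method": "send_rows", "body": {"rows": "0 0 -0.0278 0.0002 -0.001 0 0.5;0 0 -0.0556 0.0002 -0.001 0 0.5;0 0 -0.0833 0.0002 -0.001 0 0.5;0 0 -0.1111 0.0002 -0.001 0.01 0.5;0 0 -0.1389 0.0002 -0.001 0.025 0.5;0 0 -0.1667 0.0002 -0.001 0.04 0.5;0 0 -0.1944 0.0002 -0.001 0.055 0.5;0 0 -0.2222 0.0002 -0.001 0.064 0.5"}}

```text
time: 22.72
eef_pos: [0.5398, -0.0118, 0.1576]
tcp_rot: [1.0, 0.029, -0.002, -0.0]
contact_force: [-0.3, 0.9, 0.0]
opening: 0.75
finger_force: 0.0
```

Converted, 2 mm / 1000 = 0.002.

Call:
{"method": "send_rows", "body": {"rows": "0 0 0 0 0 0.002 -1;0 0 0 0 0 0.002 -1;0 0 0 0 0 0.002 -1;0 0 0 0 0 0.002 -1", "grip_force": 20}}

```text
time: 23.22
eef_pos: [0.5402, -0.012, 0.1569]
tcp_rot: [1.0, 0.025, -0.001, -0.0]
contact_force: [1.7, -0.6, -7.8]
opening: 0.438
finger_force: 22.0
```

Converted, 1 mm / 1000 = 0.001, 0.5 mm / 1000 = 0.0005, 6 degrees / 360 = 0.0167.

Call:
{"method": "send_rows", "body": {"rows": "0 0 0.0083 0 0 0.0005 -1;0 0 0.0167 0 0 0.001 -1"}}

```text
time: 23.48
eef_pos: [0.5415, -0.012, 0.1569]
tcp_rot: [1.0, -0.027, 0.001, 0.0]
contact_force: [4.4, -0.8, -6.2]
opening: 0.437
finger_force: 22.0
```

```bash
python3 -c "
from h import *
st=ctrl.get_state();print(st['eef_pos'],st['contact_force'],st['wrist_torque'],st['qpos'][5],st['time'])"
```

```text
[ 0.54145888 -0.01204173  0.15688035] [ 4.36967311 -0.82875601 -6.22765793] [-0.0187885  -0.73800951  0.35659313] 1.4151789101742887 23.475
```

Converted, 12 degrees / 360 = 0.0333.

Call:
{"method": "send_rows", "body": {"rows": "0 0 0.0111 0 0 0 -1;0 0 0.0222 0 0 0 -1;0 0 0.0333 0 0 0 -1"}}

```text
time: 23.85
eef_pos: [0.5412, -0.0123, 0.1573]
tcp_rot: [0.991, -0.132, 0.0, 0.001]
contact_force: [-0.8, -1.2, -3.8]
opening: 0.438
finger_force: 21.9
```

```bash
python3 -c "
from h import *
st=ctrl.get_state();print(st['eef_pos'],st['contact_force'],st['wrist_torque'],st['qpos'][5],st['time'])"
```

```text
[ 0.54116229 -0.01226835  0.15730329] [-0.77797839 -1.17054491 -3.79031726] [-0.31721535 -0.29779556  0.44212663] 1.6255109470072833 23.85
```

Torque was at the slip level (0.36–0.44 N m) within 6°, and the cartridge held against a 6 N upward pull. It is home and tight, so I'll release and retreat.

Converted, -130 mm / 1000 = -0.13, -100 mm / 1000 = -0.1.

Call:
{"method": "send_rows", "body": {"rows": "0 0 0 0 0 0 0.5;0 0 0 0 0 0 0.5;0 0 0 0 0 0 0.5;0 0 0 0 0 -0.02 0.5;0 0 0 0 0 -0.06 0.5;0 0 0 0 0 -0.1 0.5;0 0 0 0 0 -0.13 0.5;0 0 0 0 0 -0.13 0.5"}}

```text
time: 24.85
eef_pos: [0.5424, -0.0122, 0.2906]
tcp_rot: [0.991, -0.131, 0.004, 0.0]
contact_force: [0.7, 0.4, 0.8]
opening: 0.749
finger_force: 0.0
```

```bash
python3 -c "
from h import *
p=snap('L');st=ctrl.get_state();print(st['eef_pos'],st['opening'],st['contact_force'],st['time'])
S=np.array([.5404,-.0120,.0]);x,y=np.clip(px(p,S+[0,0,.15]).astype(int)-[100,75],0,None)
j=cv2.resize(p['color'][y:y+150,x:x+200,::-1],None,fx=3,fy=3,interpolation=cv2.INTER_CUBIC)
cv2.imwrite('pics/l.png',j)"
```

```text
[ 0.54134615 -0.01204526  0.28804145] 0.7485044283076793 [ 0.10834174  0.65876138 -0.56842793] 24.9
```

View pics/l.png

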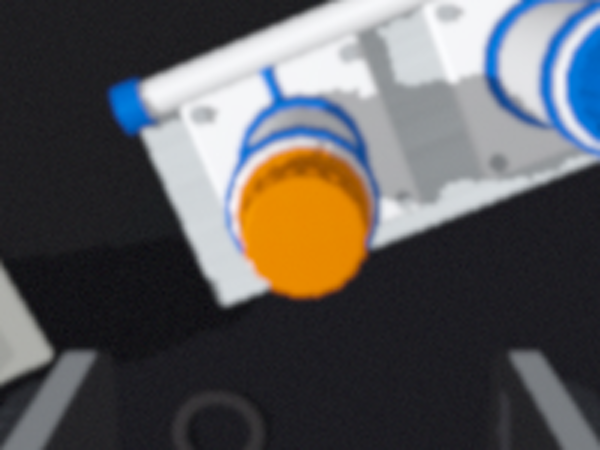

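The orange cap, crop pixel (303,235), sits upright and concentric on the rim. The gripper is clear of it.

```bash
python3 -c "
from plant import ctrl
print(ctrl.sign_off())"
```

```text
the job is handed in; nothing more can be done
None
```

The orange-capped cartridge is screwed fully home in the empty well, finger-tight and free-standing, and the job was handed in at about 25 s of the 64 s allowed.

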